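# Snap a clamp lock shut in the bench pliers and tray it

## Robot

A 6-joint arm with a two-finger parallel gripper is mounted at the origin on the work surface. World frame = base frame: x ahead of the robot, y to its left, z up, the work surface at z = 0. Lengths are in mm, angles in degrees, forces in N, time in s.
With the tool pointing down it reaches from about 350 to 1000 mm from the base axis. Payload 7.1 kg.
Tool frame: the origin (TCP) lies between the finger pads; the fingertips stand 11 mm ahead of it and the grasp point (between the pads) lies 8 mm behind it; z points along the fingers, y is the line along which they close (so a half turn about z gives the same grasp; the last joint's range is limited). The gripper opens to 85 mm and grips with 20 to 120 N. Pads are 22 mm wide; open, the fingers measure 114 mm over their backs; the gripper's body (76 mm by 85 mm) begins 54 mm behind the grasp point. The pads swing forward as they close: fully open they stand 13 mm farther back than shut.
Start: joints at [-74.083, 24.242, 93.386, -0, 62.372, -1.089], TCP at [182.807, -597.651, 242.319] pointing down, gripper open.
Joint ranges: [-172.04, 172.04], [-51.8, 120.97], [4.93, 147.93], [-75.15, 255.16], [6.16, 154.13], [-145.62, 145.62]. Speed limits (degrees/s): [136.94, 136.94, 172.46, 180, 180, 180].

## Interface

Orientations are given as [roll, pitch, yaw] about the fixed x, y, z axes, in that order (R = Rz(yaw) Ry(pitch) Rx(roll)).
In Python, from rig import bot gives the robot as it stands.
- The arm moves only by the tool apply_moves, never from a script. Its argument "plan" is a list of rows, each a list of 7 numbers: the gripper command: -1 is fully open, 1 is shut, values between are in proportion, then the shift along the tool's x, y, z in mm, then the turn, a rotation vector about the tool's x, y, z in rad. A call has 1 to 5 rows; each row shifts and turns the commanded pose from where the row before left it, along the tool's axes as they then stand; what a row does not reach is not made up. A row lasts 1/8 s, in which the tool goes at most 62.5 mm and 10.7 degrees, less where a joint would pass 70% of its speed; a pose out of reach is approached as far as the arm can. A call with a gripper value outside its range is refused whole. The fingers move at their own pace and stop on an object; "newtons" is the grip in N (left out, the last holds). Time passes only in rows, so rows that do not move let the fingers close. It gives the time, the measured TCP pose, the force, the opening and the grip force at its end, in the units of the state.
- bot.read_state(): the state, without advancing time (a new reading comes with each control period).
- bot.snapshot(name): name is "side" or "top"; returns the picture (384x512x3 uint8, red, green, blue); there is no depth.
- bot.calibration(name): a dict with "intrinsics" (3x3 intrinsics, pixels), "position" and "orientation" of the camera in the world. Camera axes: x right, y down, z forward; pixel columns grow to the right and rows downward; lengths in mm; the calibration is good to about 2 mm. A picture is of the moment at which its call begins. calibration takes no time and is no camera call.
- bot.close_job(): hands the job in; it is judged then, once.
The state is a dict: "time_s": time; "qpos": joint angles; "qd": joint speeds; "tau": joint torques, N m; "position": TCP position; "tool_rot": TCP orientation; "wrist_force": force on the tool from outside, world axes, zero at the start; "moment": the same for the moment, N m; "gripper_width": opening from 0.0 (shut) to 1.0 (fully open); "finger_force": force on a finger pad.
Only numpy, scipy, OpenCV 4.12 (cv2) and the standard library are available. Lean on these libraries where they do the work, as an engineer would, in place of code of your own. Each camera call takes 0.05 s, during which the arm holds its last target. There are 200 camera calls.

## Task

Squeeze the two blue handles of the bench pliers together, gently, until the orange plunger of the clamp lock in the jaws snaps in: the resistance rises to a peak and then gives. Stop squeezing as soon as it gives, because pressing on crushes the lock, and let the handles spring open. Then lift the lock out and set it down upright on the floor of the green tray, without dropping it and without disturbing the other things.

Things in the scene. Friction and masses are not known exactly. Their poses are not given: they have to be found in the camera images.
- pliers: Bench pliers, bolted down, on a green foot plate. Origin on the bench straight below the centre of the nest that holds the lock; z up, x points from the blue handles to the pivot post (26 mm across, 99 mm high, at x = +75). Two steel arms run from the pivot past both sides of the nest (outer faces at y = +-44, 62 to 90 mm high) to the blue grips.
- grip_point (a point): Fixed point on the pliers midway between the two blue grips, at x = -90 from the nest, 78 mm up: straddle both here from above and close along the pliers' y. The grips are upright flats along x (x = -55 to -140), 10 mm thick, from 60 to 92 mm high, nothing below; open, they are 66 mm over their outer faces, 46 mm inside.
- nest (a point): Centre of the nest's floor, 55 mm above the bench. The nest has a 12 mm high cheek at each x side of the lock (1.5 mm clearance each); the lock can slide a few mm along y in it, and lifts straight out.
- handle_l (a joint): Angle of the handle on the +y side about the pivot: 0 rests open, grows as it closes (rad), up to 0.2. A light spring (about 1 to 2 N at the grip) opens it again. 0.1 rad moves the blue grip 16.5 mm at the grip point.
- handle_r (a joint): The same for the handle on the -y side; the two move independently. Its brass jaw pad sits on a set screw left up to 8 mm further in or out each time, so the opening at which the jaws meet the lock and it snaps is not known beforehand: it snaps at some 57 to 38 mm over the grips' outer faces at the grip point.
- lock: Clamp lock, loose in the nest, 0.16 kg: aluminium block 26 (x) x 30 (y) x 36 mm (z), steel tab on top 10 (x) x 24 (y) x 30 mm (z), 66 mm high in all. Origin at the centre of its underside, z up; in the nest its axes lie along the pliers'. The orange plunger is in its -y face, 18 mm up. The tab stands clear above the pliers' arms: grip it across its 10 mm.
- plunger (a joint): How far the orange plunger is in (m): 0 is out (8.3 mm proud), 0.0048 snapped home (3.5 mm proud). Resistance peaks at 30 N near 0.0012 (about 8 to 17 N felt on each blue grip; 1 to 2 N before contact), is nil at 0.0024, from where it snaps home by itself and stays. Beyond it stiffens; at 0.0052 the lock is crushed: some 6 mm of further closing over the grips after the snap.
- tray_green: Shallow steel tray with a green rim and floor, 200 (x) x 150 (y) x 31 mm, floor 4 mm thick; origin at the centre of its underside. A finished lock stands in its +x half, about at x = +55 in the tray's frame; its -x half is free (middle at x = -45).
- tray_red: The same with a red rim and floor, holding a reject lock: not to be used.
- done_lock: Finished lock, of the same size, standing in the green tray; leave it alone.
- reject_lock: Rejected lock standing in the red tray; leave it alone.
- glue: Clear glue bottle, 48 mm across, 120 mm high; leave it alone.
- tape: Roll of paper tape, 90 mm across, 24 mm high; leave it alone.

How it is judged:
By the outcome, as a careful person would: the job done as asked, in the order asked, and still so for the second after the job is handed in, with the robot touching nothing.
It also fails if it takes over 54 s, if anything falls off the work surface, if the arm or the gripper's body presses on something with over 40 N, if the wrist force passes 120 N, or if a joint passes its speed limit or range.

## Working session

There is one attempt and no reset: what is moved stays moved. The work goes in short steps, Python scripts to look and compute and a tool call to move; the robot and the scene stay as the last step left them, time stands still between calls to the robot, and variables do not carry over. Pictures are saved under pics/ and viewed, at most 10 in all, crops included, and the job is handed in when it is done.

Besides the shell and the picture viewer there is one more tool, called after ">>>" as name([rows], argument=value, ...), one row to a line, values as JSON. apply_moves: Moves the arm, as the interface text tells. Its arguments: {"type":"object","properties":{"plan":{"type":"array","items":{"type":"array","items":{"type":"number"}}},"newtons":{"type":"number"}},"required":["plan"]}

```bash
mkdir -p pics; ls
python3 - <<'E'
from rig import bot
import cv2,numpy as np
for n in("side","top"):
    im=bot.snapshot(n); cv2.imwrite(f"pics/{n}0.png",im[:,:,::-1]); np.save(f"{n}0.npy",im); print(n,bot.calibration(n))
print(bot.read_state())
E
```

```text
pics
side {'intrinsics': array([[418.83347537,   0.        , 253.80001127],
       [  0.        , 418.83347537, 189.58165347],
       [  0.        ,   0.        ,   1.        ]]), 'position': array([278.07448777, 454.64058939, 730.69736164]), 'orientation': array([-138.48719169,   -0.32934685, -144.54263914])}
top {'intrinsics': array([[399.37704071,   0.        , 253.23428563],
       [  0.        , 399.37704071, 191.60352415],
       [  0.        ,   0.        ,   1.        ]]), 'position': array([4.36200907e+02, 7.11765907e-02, 9.45500255e+02]), 'orientation': array([-168.98403341,   -1.26215775,  -89.71945459])}
{'time_s': 0.1, 'qpos': array([-7.40836289e+01,  2.42806568e+01,  9.34266651e+01, -1.36619051e-03,
        6.23710871e+01, -1.08905388e+00]), 'qd': array([-0.10892473, -0.17093975, -0.10144924,  0.02069779,  0.00773096,
       -0.07031948]), 'tau': array([-2.52423224e-04, -5.58427835e+01, -2.82445639e+01, -6.60484557e-05,
        3.06543661e-03,  1.97574258e-05]), 'position': array([ 182.67458322, -597.21810361,  241.61948543]), 'tool_rot': array([-1.79921582e+02, -2.80959177e-04,  1.70060592e+01]), 'wrist_force': array([ 0.3901809 ,  0.18762844, -0.06744528]), 'moment': array([ 0.02996859,  0.02256017, -0.02182465]), 'finger_force': 0.0, 'gripper_width': 1.0000176809949832}
```

View pics/side0.png

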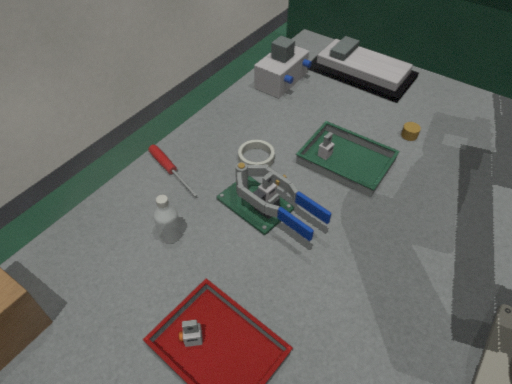

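View pics/top0.png

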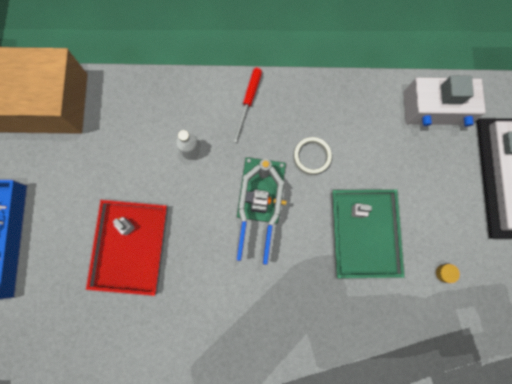

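The top view shows the pliers at about (260,205), with handles toward the robot at (241,242) and (268,243) and the pivot at (266,163). The green tray is at (368,234) with its finished lock at (362,210). The side view agrees.

```bash
cat > h.py <<'E'
import cv2,numpy as np
from scipy.spatial.transform import Rotation as R
from rig import bot
def ray(n,px):
    c=bot.calibration(n); d=np.linalg.inv(c["intrinsics"])@np.array([px[0],px[1],1.])
    return np.array(c["position"]),R.from_euler("xyz",c["orientation"],degrees=True).as_matrix()@d
def onz(n,px,z):
    p,d=ray(n,px); return (p+d*(z-p[2])/d[2]).round(1)
def proj(n,P):
    c=bot.calibration(n); q=R.from_euler("xyz",c["orientation"],degrees=True).as_matrix().T@(np.array(P)-c["position"]); q=c["intrinsics"]@q; return q[:2]/q[2]
def blobs(im,lo,hi,box,amin=8):
    m=cv2.inRange(cv2.cvtColor(im,cv2.COLOR_RGB2HSV),lo,hi); k=np.zeros_like(m);x0,y0,x1,y1=box;k[y0:y1,x0:x1]=m[y0:y1,x0:x1]
    cs,_=cv2.findContours(k,cv2.RETR_EXTERNAL,cv2.CHAIN_APPROX_NONE)
    return [c for c in cs if cv2.contourArea(c)>=amin]
E
python3 - <<'E'
from h import *
for n,bb,bp,bt in(("top",(225,210,290,275),(255,150,295,215),(320,180,415,285)),("side",(270,185,340,245),(225,155,300,200),(290,115,405,195))):
    im=np.load(n+"0.npy")
    for c in blobs(im,(105,120,60),(130,255,255),bb):
        r=cv2.minAreaRect(c); b=cv2.boxPoints(r); b=b[np.argsort(b[:,1])]
        print(n,"blue",r[0],onz(n,r[0],88),"ends",onz(n,(b[0]+b[1])/2,88),onz(n,(b[2]+b[3])/2,88))
    for c in blobs(im,(10,110,90),(28,255,255),bp,3):
        M=c[:,0].mean(0); print(n,"brass",M,cv2.contourArea(c),onz(n,M,99))
    for c in blobs(im,(65,60,30),(90,255,255),bt,500):
        r=cv2.minAreaRect(c); print(n,"tray",r[0],[onz(n,p,31) for p in cv2.boxPoints(r)])
for n,b,s in(("top",(215,150,345,280),5),("side",(215,140,415,250),4)):
    im=np.load(n+"0.npy")[b[1]:b[3],b[0]:b[2]]
    cv2.imwrite(f"pics/{n}c.png",cv2.resize(im,None,fx=s,fy=s,interpolation=2)[:600,:800,::-1])
E
```

```text
top blue (267.0000305175781, 244.00001525878906) [489.6 -48.   88. ] ends [530.4 -53.2  88. ] [449.4 -42.8  88. ]
top blue (241.06997680664062, 240.50997924804688) [496.6   7.5  88. ] ends [536.7   2.1  88. ] [457.2  12.7  88. ]
top brass [283.27272727 201.81818182] 11.5 [579.3 -82.6  99. ]
top brass [273.83333333 200.5       ] 3.0 [582.  -62.2  99. ]
top brass [269.26666667 200.2       ] 14.5 [582.6 -52.4  99. ]
top brass [265.26666667 163.66666667] 20.5 [663.7 -43.8  99. ]
top tray (367.69635009765625, 233.4903564453125) [array([ 619.8, -203.6,   31. ]), array([ 629.2, -363.2,   31. ]), array([ 421.2, -359.7,   31. ]), array([ 413.2, -206.8,   31. ])]
side blue (294.7936096191406, 223.29132080078125) [491.4  13.5  88. ] ends [535.9   7.6  88. ] [449.   19.1  88. ]
side blue (312.3846130371094, 206.9230499267578) [484.4 -41.3  88. ] ends [529.3 -47.1  88. ] [441.6 -35.7  88. ]
side brass [276.77777778 181.77777778] 5.5 [573.6 -47.8  99. ]
side brass [241. 165.] 14.0 [662.  -43.8  99. ]
side tray (347.2193298339844, 153.1237030029297) [array([ 615.7, -201.4,   31. ]), array([ 659.4, -367.9,   31. ]), array([ 420.9, -360.3,   31. ]), array([ 401.7, -207.4,   31. ])]
```

View pics/topc.png

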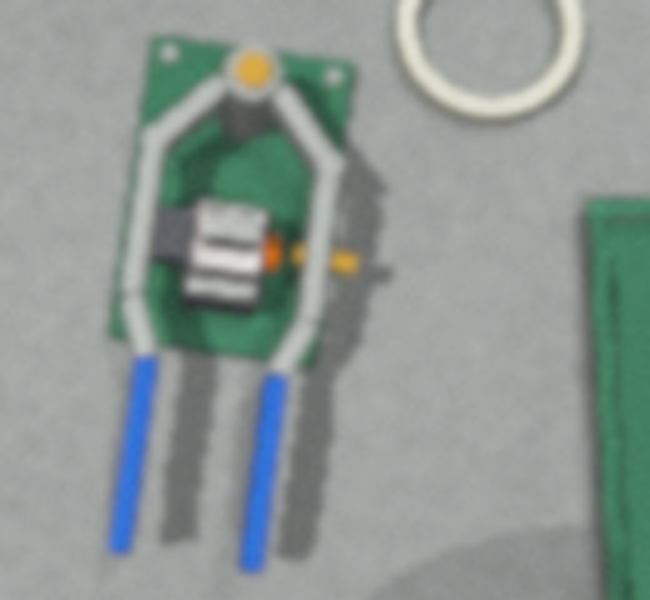

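>>> apply_moves([
  [-1, 0, 0, 0, 0, 0, 0.144],
  [-1, 0, 0, 0, 0, 0, 0.144],
  [-1, 0, 0, 0, 0, 0, 0.145],
  [-1, 20, -52, 0, 0, 0, 0],
  [-1, 20, -52, 0, 0, 0, 0],
], newtons=20)

```text
time_s: 0.72
position: [236.7, -498.9, 241.7]
tool_rot: [-180.0, 0.0, -7.9]
wrist_force: [0.9, 0.8, -0.7]
gripper_width: 1.0
finger_force: 0.0
```

>>> apply_moves([
  [-1, 20, -52, 0, 0, 0, 0],
  [-1, 20, -52, 0, 0, 0, 0],
  [-1, 20, -52, 0, 0, 0, 0],
  [-1, 20, -52, 0, 0, 0, 0],
  [-1, 20, -52, 0, 0, 0, 0],
])

```text
time_s: 1.35
position: [371.4, -254.4, 242.3]
tool_rot: [-180.0, -0.0, -7.8]
wrist_force: [1.3, -0.5, -0.1]
gripper_width: 0.998
finger_force: 0.0
```

>>> apply_moves([
  [-1, 20, -52, 5, 0, 0, 0],
  [-1, 20, -52, 5, 0, 0, 0],
  [-1, 20, -52, 5, 0, 0, 0],
  [-1, 20, -52, 5, 0, 0, 0],
  [-1, 16, -42, 5, 0, 0, 0],
])

```text
time_s: 1.98
position: [500.6, -19.4, 217.0]
tool_rot: [180.0, 0.0, -7.7]
wrist_force: [0.0, -0.3, -0.1]
gripper_width: 1.0
finger_force: 0.0
```

```bash
cat >> h.py <<'E'
def go(x,y,z):
    s=bot.read_state(); M=R.from_euler("xyz",s["tool_rot"],degrees=True).as_matrix()
    print("tool shift",(M.T@(np.array([x,y,z])-s["position"])).round(1),"pos",s["position"].round(1),"rot",s["tool_rot"].round(2),"F",s["wrist_force"].round(2),"w",round(s["gripper_width"],4),"ff",round(s["finger_force"],2),"t",s["time_s"])
E
python3 -c "
from h import *
go(499.8,-21.4,110)
for n,b,s in(('top',(205,140,335,280),4),('side',(215,120,375,260),4)):
    im=bot.snapshot(n)[b[1]:b[3],b[0]:b[2]]
    cv2.imwrite(f'pics/{n}1.png',cv2.resize(im,None,fx=s,fy=s,interpolation=2)[:,:,::-1])
"
```

```text
tool shift [ -0.5   2.1 107. ] pos [500.6 -19.4 217. ] rot [ 1.80e+02  1.00e-02 -7.75e+00] F [ 0.04 -0.35 -0.05] w 0.9997 ff 0.0 t 1.975
```

View pics/side1.png

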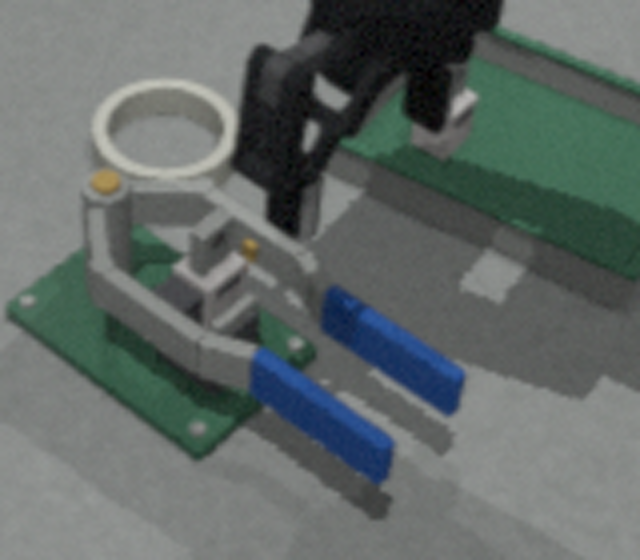

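The gripper is above the grips, fingers on either side of them. I'll descend to just above and check.

>>> apply_moves([
  [-1, 0, 1, 30, 0, 0, 0],
  [-1, 0, 1, 35, 0, 0, 0],
  [-1, 0, 0, 35, 0, 0, 0],
  [-1, 0, 0, 7, 0, 0, 0],
  [-1, 0, 0, 0, 0, 0, 0],
])

```text
time_s: 2.7
position: [499.6, -23.7, 110.5]
tool_rot: [180.0, 0.0, -7.8]
wrist_force: [0.6, 0.8, 1.0]
gripper_width: 1.003
finger_force: 0.0
```

```bash
python3 -c "
from h import *
go(499.8,-21.4,64)
a=[]
for n,b,s in(('top',(215,170,315,280),4),('side',(240,150,340,260),4)):
    im=bot.snapshot(n)[b[1]:b[3],b[0]:b[2]]
    a.append(cv2.resize(im,None,fx=s,fy=s,interpolation=2)[:,:,::-1])
cv2.imwrite('pics/2.png',np.hstack(a))
"
```

```text
tool shift [-0.1 -2.3 46.5] pos [499.6 -23.7 110.5] rot [ 1.7999e+02  4.0000e-02 -7.8200e+00] F [0.58 0.78 1.02] w 1.0031 ff 0.0 t 2.7
```

View pics/2.png

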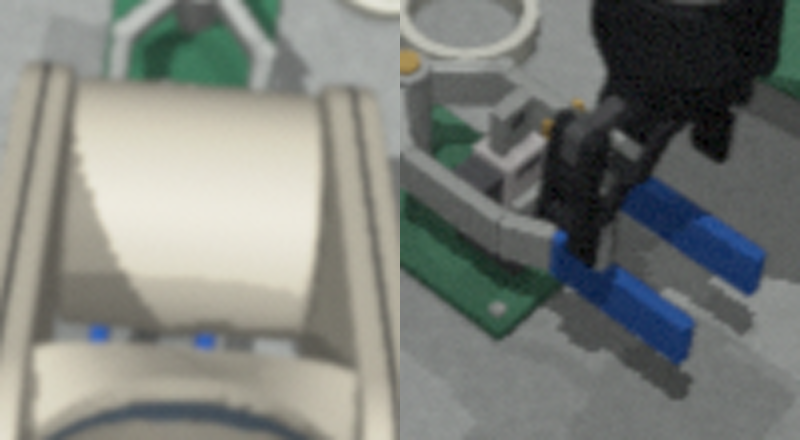

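>>> apply_moves([
  [-1, 0, -2, 0, 0, 0, 0],
  [-1, 0, 0, 10, 0, 0, 0],
  [-1, 0, 0, 10, 0, 0, 0],
  [-1, 0, 0, 0, 0, 0, 0],
])

```text
time_s: 3.3
position: [499.2, -21.3, 89.2]
tool_rot: [180.0, 0.1, -7.8]
wrist_force: [-0.7, -0.9, 0.2]
gripper_width: 0.996
finger_force: 0.0
```

```bash
python3 -c "
from h import *
go(499.8,-21.4,64)"
```

```text
tool shift [ 0.7 -0.  25.2] pos [499.2 -21.3  89.2] rot [ 1.7999e+02  1.3000e-01 -7.8000e+00] F [-0.68 -0.87  0.17] w 0.9963 ff 0.0 t 3.3
```

No contact, so I'll descend fully and start closing to about 68 mm.

>>> apply_moves([
  [-1, 0, 0, 13, 0, 0, 0],
  [-1, 0, 0, 12, 0, 0, 0],
  [-0.6, 0, 0, 0, 0, 0, 0],
  [-0.6, 0, 0, 0, 0, 0, 0],
  [-0.6, 0, 0, 0, 0, 0, 0],
], newtons=20)

```text
time_s: 3.92
position: [500.1, -21.5, 65.5]
tool_rot: [180.0, -0.0, -7.8]
wrist_force: [-0.4, 0.2, -0.5]
gripper_width: 0.798
finger_force: 0.3
```

>>> apply_moves([
  [-0.55, 0, 0, 0, 0, 0, 0],
  [-0.5, 0, 0, 0, 0, 0, 0],
  [-0.45, 0, 0, 0, 0, 0, 0],
  [-0.45, 0, 0, 0, 0, 0, 0],
])

```text
time_s: 4.42
position: [500.2, -21.3, 65.5]
tool_rot: [-180.0, -0.0, -7.8]
wrist_force: [0.6, 0.6, 1.5]
gripper_width: 0.726
finger_force: 1.1
```

```bash
python3 -c "
from h import *
go(499.8,-21.4,64)"
```

```text
tool shift [-0.4  0.1  1.5] pos [500.2 -21.3  65.5] rot [-1.8e+02 -3.0e-02 -7.8e+00] F [0.57 0.56 1.53] w 0.7263 ff 1.11 t 4.425
```

>>> apply_moves([
  [-0.42, 0, 0, 0, 0, 0, 0],
  [-0.39, 0, 0, 0, 0, 0, 0],
  [-0.39, 0, 0, 0, 0, 0, 0],
])

```text
time_s: 4.8
position: [500.1, -21.4, 65.4]
tool_rot: [-180.0, -0.0, -7.8]
wrist_force: [0.4, 0.2, 2.2]
gripper_width: 0.697
finger_force: 1.1
```

>>> apply_moves([
  [-0.365, 0, 0, 0, 0, 0, 0],
  [-0.365, 0, 0, 0, 0, 0, 0],
])

```text
time_s: 5.05
position: [500.0, -21.4, 65.3]
tool_rot: [-180.0, -0.0, -7.8]
wrist_force: [0.0, 0.4, 2.0]
gripper_width: 0.686
finger_force: 1.4
```

>>> apply_moves([
  [-0.34, 0, 0, 0, 0, 0, 0],
  [-0.34, 0, 0, 0, 0, 0, 0],
])

```text
time_s: 5.3
position: [500.0, -21.4, 65.3]
tool_rot: [-180.0, -0.0, -7.8]
wrist_force: [-1.3, 0.4, 2.6]
gripper_width: 0.669
finger_force: 1.4
```

>>> apply_moves([
  [-0.315, 0, 0, 0, 0, 0, 0],
  [-0.315, 0, 0, 0, 0, 0, 0],
])

```text
time_s: 5.55
position: [499.9, -21.4, 65.3]
tool_rot: [-180.0, 0.0, -7.8]
wrist_force: [-0.3, 0.3, 2.3]
gripper_width: 0.659
finger_force: 1.4
```

>>> apply_moves([
  [-0.29, 0, 0, 0, 0, 0, 0],
  [-0.29, 0, 0, 0, 0, 0, 0],
])

```text
time_s: 5.8
position: [499.9, -21.4, 65.3]
tool_rot: [-180.0, 0.0, -7.8]
wrist_force: [0.2, 0.7, 2.7]
gripper_width: 0.645
finger_force: 1.4
```

>>> apply_moves([
  [-0.265, 0, 0, 0, 0, 0, 0],
  [-0.265, 0, 0, 0, 0, 0, 0],
])

```text
time_s: 6.05
position: [499.9, -21.4, 65.3]
tool_rot: [180.0, 0.0, -7.8]
wrist_force: [-0.5, 0.4, 2.2]
gripper_width: 0.631
finger_force: 1.5
```

>>> apply_moves([
  [-0.24, 0, 0, 0, 0, 0, 0],
  [-0.24, 0, 0, 0, 0, 0, 0],
])

```text
time_s: 6.3
position: [499.9, -21.4, 65.3]
tool_rot: [180.0, 0.0, -7.8]
wrist_force: [-0.5, 0.5, 1.3]
gripper_width: 0.619
finger_force: 1.5
```

>>> apply_moves([
  [-0.215, 0, 0, 0, 0, 0, 0],
  [-0.215, 0, 0, 0, 0, 0, 0],
])

```text
time_s: 6.55
position: [499.9, -21.4, 65.3]
tool_rot: [180.0, 0.0, -7.8]
wrist_force: [-1.5, -0.3, 2.2]
gripper_width: 0.605
finger_force: 1.6
```

>>> apply_moves([
  [-0.19, 0, 0, 0, 0, 0, 0],
  [-0.19, 0, 0, 0, 0, 0, 0],
])

```text
time_s: 6.8
position: [499.9, -21.4, 65.3]
tool_rot: [180.0, 0.0, -7.8]
wrist_force: [-1.5, 0.5, 2.2]
gripper_width: 0.597
finger_force: 1.6
```

>>> apply_moves([
  [-0.165, 0, 0, 0, 0, 0, 0],
  [-0.165, 0, 0, 0, 0, 0, 0],
])

```text
time_s: 7.05
position: [499.9, -21.4, 65.3]
tool_rot: [-180.0, 0.0, -7.8]
wrist_force: [-0.8, 0.7, 1.5]
gripper_width: 0.588
finger_force: 1.7
```

>>> apply_moves([
  [-0.14, 0, 0, 0, 0, 0, 0],
  [-0.14, 0, 0, 0, 0, 0, 0],
])

```text
time_s: 7.3
position: [499.9, -21.4, 65.4]
tool_rot: [-180.0, 0.0, -7.8]
wrist_force: [-2.7, 0.3, 5.2]
gripper_width: 0.573
finger_force: 4.6
```

Contact with the lock: force is rising, so I'll go one step at a time.

>>> apply_moves([
  [-0.115, 0, 0, 0, 0, 0, 0],
  [-0.115, 0, 0, 0, 0, 0, 0],
])

```text
time_s: 7.55
position: [499.8, -21.3, 65.5]
tool_rot: [-180.0, 0.0, -7.8]
wrist_force: [-3.8, 0.3, 7.0]
gripper_width: 0.557
finger_force: 7.2
```

>>> apply_moves([
  [-0.09, 0, 0, 0, 0, 0, 0],
  [-0.09, 0, 0, 0, 0, 0, 0],
])

```text
time_s: 7.8
position: [499.8, -21.3, 65.7]
tool_rot: [-180.0, 0.0, -7.8]
wrist_force: [-4.5, 0.2, 10.2]
gripper_width: 0.546
finger_force: 8.3
```

>>> apply_moves([
  [-0.07, 0, 0, 0, 0, 0, 0],
  [-0.07, 0, 0, 0, 0, 0, 0],
])

```text
time_s: 8.05
position: [499.7, -21.3, 65.8]
tool_rot: [-180.0, 0.0, -7.8]
wrist_force: [-4.1, 0.9, 8.7]
gripper_width: 0.536
finger_force: 7.0
```

>>> apply_moves([
  [-0.05, 0, 0, 0, 0, 0, 0],
  [-0.05, 0, 0, 0, 0, 0, 0],
])

```text
time_s: 8.3
position: [499.9, -21.4, 65.5]
tool_rot: [180.0, 0.0, -7.8]
wrist_force: [-2.8, 1.0, 3.1]
gripper_width: 0.526
finger_force: 2.6
```

>>> apply_moves([
  [-0.03, 0, 0, 0, 0, 0, 0],
  [-0.03, 0, 0, 0, 0, 0, 0],
])

```text
time_s: 8.55
position: [500.0, -21.4, 65.2]
tool_rot: [180.0, -0.0, -7.8]
wrist_force: [-1.5, 0.5, 1.5]
gripper_width: 0.516
finger_force: 1.7
```

Force peaked at 8.3 N and has fallen back to the spring-only level: it snapped. I'll open, rise and look.

>>> apply_moves([
  [-0.3, 0, 0, 0, 0, 0, 0],
  [-0.6, 0, 0, 0, 0, 0, 0],
  [-1, 0, 0, 0, 0, 0, 0],
  [-1, 0, 0, 0, 0, 0, 0],
  [-1, 0, 0, 0, 0, 0, 0],
])

```text
time_s: 9.18
position: [500.0, -21.4, 65.3]
tool_rot: [-180.0, -0.0, -7.8]
wrist_force: [-0.0, -0.9, 0.5]
gripper_width: 0.997
finger_force: 0.0
```

>>> apply_moves([
  [-1, 0, 0, -10, 0, 0, 0],
  [-1, 0, 0, -40, 0, 0, 0],
  [-1, 0, 0, -50, 0, 0, 0],
  [-1, 0, 0, -40, 0, 0, 0],
  [-1, 0, 0, 0, 0, 0, 0],
])

```text
time_s: 9.8
position: [502.1, -21.5, 209.1]
tool_rot: [-180.0, -0.4, -7.8]
wrist_force: [0.1, -0.8, 0.6]
gripper_width: 0.998
finger_force: 0.0
```

>>> apply_moves([
  [-1, -55, 0, 0, 0, 0, 0],
  [-1, -55, 0, 0, 0, 0, 0],
  [-1, 0, 0, 0, 0, 0, 0],
])

```text
time_s: 10.18
position: [386.0, -6.0, 204.1]
tool_rot: [180.0, 0.3, -7.8]
wrist_force: [1.1, -0.9, -1.6]
gripper_width: 0.998
finger_force: 0.0
```

```bash
python3 -c "
from h import *
go(589,-33.6,200)
a=[]
top=bot.snapshot('top'); np.save('top3.npy',top); side=bot.snapshot('side'); np.save('side3.npy',side)
for im,b,s in((np.load('top0.npy'),(225,150,305,270),5),(top,(225,150,305,270),5)):
    a.append(cv2.resize(im[b[1]:b[3],b[0]:b[2]],None,fx=s,fy=s,interpolation=2)[:,:,::-1])
cv2.imwrite('pics/3.png',np.hstack(a))
for n,z in (('top0.npy',0),('top3.npy',0)):
  im=np.load(n)
  for c in blobs(im,(3,110,70),(28,255,255),(255,190,295,215),1): print(n,cv2.boundingRect(c),c[:,0].mean(0).round(1))
"
```

```text
tool shift [ 2.049e+02 -2.000e-01  3.000e+00] pos [386.   -6.  204.1] rot [179.98   0.3   -7.78] F [ 1.06 -0.93 -1.63] w 0.9984 ff 0.0 t 10.175
top0.npy (281, 200, 5, 5) [283.3 201.8]
top0.npy (273, 199, 3, 4) [273.8 200.5]
top0.npy (268, 197, 4, 7) [269.3 200.2]
top3.npy (281, 200, 5, 5) [283.3 201.8]
top3.npy (273, 199, 3, 4) [273.9 200.7]
```

View pics/3.png

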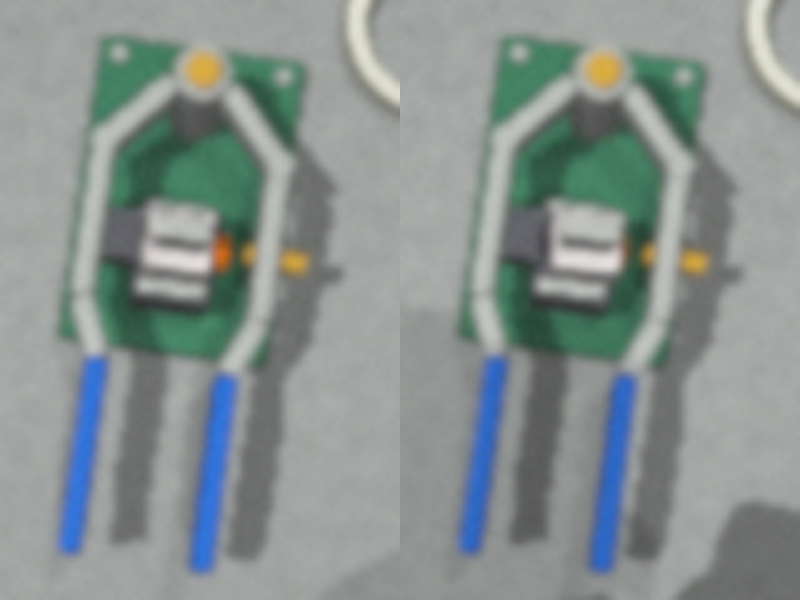

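The top view shows the orange plunger has nearly vanished and the handles are open again. The lock slid about 2 mm toward -y. Next I rotate 90° and check the tab position numerically.

>>> apply_moves([
  [-1, 0, 0, 0, 0, 0, -0.175],
  [-0.5, 0, 0, 0, 0, 0, -0.175],
  [0, 0, 0, 0, 0, 0, -0.175],
  [0, 0, 0, 0, 0, 0, -0.175],
  [0, 0, 0, 0, 0, 0, -0.175],
])

```text
time_s: 10.9
position: [392.6, -6.6, 205.3]
tool_rot: [180.0, -0.0, 42.6]
wrist_force: [0.2, -0.1, -0.2]
gripper_width: 0.503
finger_force: 0.0
```

>>> apply_moves([
  [0, 0, 0, 0, 0, 0, -0.174],
  [0, 0, 0, 0, 0, 0, -0.174],
  [0, 0, 0, 0, 0, 0, -0.174],
  [0, 0, 0, 0, 0, 0, -0.174],
  [0, 0, 0, 0, 0, 0, 0],
])

```text
time_s: 11.52
position: [392.3, -6.6, 205.3]
tool_rot: [180.0, -0.0, 82.1]
wrist_force: [0.3, 0.6, -0.1]
gripper_width: 0.5
finger_force: 0.0
```

```bash
python3 -c "
from h import *
u=np.array([.9907,-.1357,0]);v=np.array([.1357,.9907,0])
P=np.array([589,-33.6,121])-2*v
a=[]
for n in('top','side'):
    im=np.load(n+'3.npy')[:,:,::-1]; 
    pts=[proj(n,P+sx*5*u+sy*12*v) for sx,sy in((1,1),(1,-1),(-1,-1),(-1,1))]
    c=proj(n,P).round().astype(int); s=12; x0,y0=c-16
    b=cv2.resize(im[y0:y0+32,x0:x0+32],None,fx=s,fy=s,interpolation=cv2.INTER_CUBIC)
    cv2.polylines(b,[np.int32([(np.array(p)-(x0,y0)+.5)*s for p in pts])],True,(0,0,255),1); a.append(b)
cv2.imwrite('pics/4.png',np.hstack(a))
go(589,-35.6,160)
"
```

```text
tool shift [ -1.8 198.8  45.4] pos [392.3  -6.6 205.3] rot [179.97  -0.    82.11] F [ 0.29  0.57 -0.12] w 0.4996 ff 0.0 t 11.525
```

View pics/4.png

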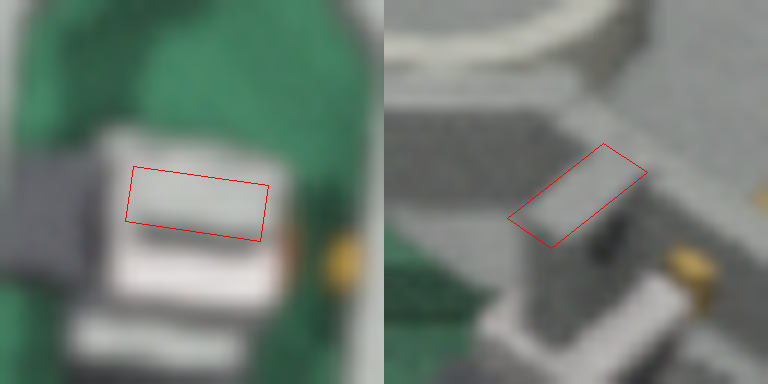

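The predicted tab outline sits on the tab in both views, so I can grasp at (589,-35.6).

>>> apply_moves([
  [0, 0, 50, 0, 0, 0, 0],
  [0, -1, 50, 0, 0, 0, 0],
  [0, 0, 50, 0, 0, 0, 0],
  [0, -1, 49, 0, 0, 0, 0],
  [0, 0, 0, 35, 0, 0, 0],
])

```text
time_s: 12.15
position: [594.4, -36.3, 172.0]
tool_rot: [179.5, -0.0, 81.9]
wrist_force: [0.3, 0.8, -0.5]
gripper_width: 0.499
finger_force: 0.0
```

>>> apply_moves([
  [0, 0, 0, 0, 0, 0, 0],
  [0, 0, 0, 0, 0, 0, 0],
])

```text
time_s: 12.4
position: [588.0, -35.4, 170.7]
tool_rot: [-180.0, 0.0, 82.1]
wrist_force: [-0.7, 0.2, -0.7]
gripper_width: 0.501
finger_force: 0.0
```

```bash
python3 -c "
from h import *
go(589,-35.6,106)"
```

```text
tool shift [-0.   1.1 64.7] pos [588.  -35.4 170.7] rot [-179.99    0.     82.12] F [-0.66  0.19 -0.69] w 0.5011 ff 0.0 t 12.4
```

>>> apply_moves([
  [0, 0, 1, 25, 0, 0, 0],
  [0, 0, 0, 25, 0, 0, 0],
  [0, 0, 0, 14, 0, 0, 0],
  [0.3, 0, 0, 0, 0, 0, 0],
  [0.5, 0, 0, 0, 0, 0, 0],
], newtons=35)

```text
time_s: 13.02
position: [589.6, -35.6, 107.4]
tool_rot: [179.9, -0.0, 82.2]
wrist_force: [1.1, 1.0, 0.3]
gripper_width: 0.251
finger_force: 0.0
```

>>> apply_moves([
  [0.6, 0, 0, 0, 0, 0, 0],
  [0.7, 0, 0, 0, 0, 0, 0],
  [1, 0, 0, 0, 0, 0, 0],
  [1, 0, 0, 0, 0, 0, 0],
  [1, 0, 0, 0, 0, 0, 0],
])

```text
time_s: 13.65
position: [589.3, -35.6, 106.9]
tool_rot: [180.0, -0.0, 82.2]
wrist_force: [-0.8, -0.6, 6.3]
gripper_width: 0.106
finger_force: 35.0
```

```bash
python3 -c "
from h import *
go(589,-35.6,106)"
```

```text
tool shift [-0.  -0.3  0.9] pos [589.3 -35.6 106.9] rot [179.95  -0.    82.2 ] F [-0.79 -0.58  6.28] w 0.1062 ff 34.97 t 13.65
```

>>> apply_moves([
  [1, 0, 0, -4, 0, 0, 0],
  [1, 0, 0, -8, 0, 0, 0],
  [1, 0, 0, -12, 0, 0, 0],
  [1, 0, 0, -25, 0, 0, 0],
  [1, 0, 0, -30, 0, 0, 0],
])

```text
time_s: 14.28
position: [588.5, -35.5, 186.3]
tool_rot: [-180.0, 0.0, 82.2]
wrist_force: [-0.2, -0.5, -1.3]
gripper_width: 0.109
finger_force: 34.2
```

>>> apply_moves([
  [1, 0, 0, -25, 0, 0, 0],
  [1, 0, 0, 0, 0, 0, 0],
  [1, 0, 0, 0, 0, 0, 0],
])

```text
time_s: 14.65
position: [588.3, -35.5, 209.7]
tool_rot: [-179.9, 0.0, 82.2]
wrist_force: [0.7, 0.2, -2.0]
gripper_width: 0.106
finger_force: 34.2
```

```bash
python3 -c "
from h import *
go(476,-284,150)
im=np.load('top3.npy')
for n in ('top','side'):
  im=np.load(n+'3.npy'); bt=(320,180,415,285) if n=='top' else (290,115,405,195)
  c=max(blobs(im,(65,60,30),(90,255,255),bt,300),key=cv2.contourArea)
  h=cv2.convexHull(c); q=cv2.approxPolyN(h,4)[0]; print(n,[onz(n,p,31) for p in q], np.mean([onz(n,p,31) for p in q],0))
a=[]
for n,b in(('top',(225,150,405,290)),('side',(225,90,405,230))):
    im=bot.snapshot(n); a.append(cv2.resize(im[b[1]:b[3],b[0]:b[2],::-1],None,fx=2.2,fy=2.2,interpolation=2))
cv2.imwrite('pics/5.png',np.hstack(a))
"
```

```text
tool shift [-261.4  -77.5   59.8] pos [588.3 -35.5 209.7] rot [-179.95    0.     82.21] F [ 0.7   0.22 -1.99] w 0.1057 ff 34.22 t 14.65
top [array([ 621.3, -357.7,   31. ]), array([ 421. , -360.7,   31. ]), array([ 420.3, -206.4,   31. ]), array([ 619.9, -204. ,   31. ])] [ 520.625 -282.2     31.   ]
side [array([ 542.7, -359.1,   31. ]), array([ 450.7, -204.9,   31. ]), array([ 619.9, -203.7,   31. ]), array([ 619.8, -357.4,   31. ])] [ 558.275 -281.275   31.   ]
```

View pics/5.png

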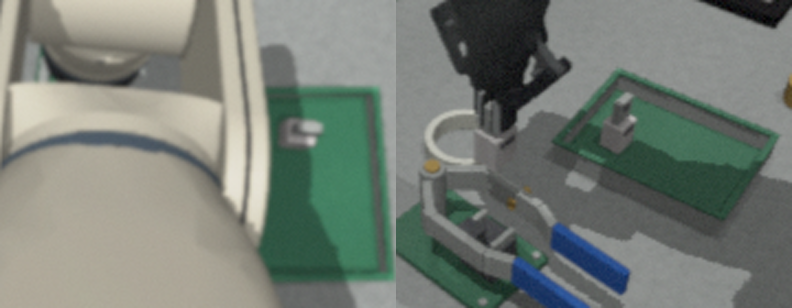

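The lock is held upright and the nest is empty. The tray centre is at about (521,-282), so the target is (476,-282).

>>> apply_moves([
  [1, -25, -8, 0, 0, 0, 0],
  [1, -45, -13, 0, 0, 0, 0],
  [1, -45, -14, 5, 0, 0, 0],
  [1, -45, -14, 5, 0, 0, 0],
  [1, -45, -13, 10, 0, 0, 0],
])

```text
time_s: 15.38
position: [498.7, -231.4, 189.4]
tool_rot: [-179.9, -0.0, 82.2]
wrist_force: [0.7, 0.0, -1.0]
gripper_width: 0.107
finger_force: 34.3
```

>>> apply_moves([
  [1, -35, -10, 20, 0, 0, 0],
  [1, -20, -6, 20, 0, 0, 0],
  [1, 0, 0, 20, 0, 0, 0],
  [1, 0, 0, 0, 0, 0, 0],
  [1, 0, 0, 0, 0, 0, 0],
])

```text
time_s: 16.0
position: [476.5, -282.4, 130.3]
tool_rot: [-180.0, -0.0, 82.2]
wrist_force: [0.3, -0.7, -1.4]
gripper_width: 0.113
finger_force: 34.2
```

```bash
python3 -c "
from h import *
go(476,-282,56)"
```

```text
tool shift [ 0.3 -0.5 74.3] pos [ 476.5 -282.4  130.3] rot [-1.7998e+02 -1.0000e-02  8.2230e+01] F [ 0.26 -0.71 -1.41] w 0.1128 ff 34.24 t 16.0
```

>>> apply_moves([
  [1, 0, 0, 25, 0, 0, 0],
  [1, 0, 0, 25, 0, 0, 0],
  [1, 0, 0, 14, 0, 0, 0],
  [1, 0, 0, 5, 0, 0, 0],
  [1, 0, 0, 2, 0, 0, 0],
])

```text
time_s: 16.62
position: [476.8, -282.7, 59.7]
tool_rot: [180.0, 0.0, 82.2]
wrist_force: [-0.1, 0.9, -1.6]
gripper_width: 0.109
finger_force: 34.2
```

>>> apply_moves([
  [1, 0, 0, 1, 0, 0, 0],
  [1, 0, 0, 0, 0, 0, 0],
])

```text
time_s: 16.88
position: [476.6, -282.8, 58.8]
tool_rot: [180.0, 0.0, 82.2]
wrist_force: [-0.3, 0.9, -1.8]
gripper_width: 0.112
finger_force: 34.2
```

>>> apply_moves([
  [1, 0, 0, 1, 0, 0, 0],
  [1, 0, 0, 0.5, 0, 0, 0],
  [1, 0, 0, 0, 0, 0, 0],
])

```text
time_s: 17.25
position: [476.3, -282.6, 56.8]
tool_rot: [-180.0, -0.0, 82.2]
wrist_force: [0.3, -0.2, -1.2]
gripper_width: 0.106
finger_force: 34.2
```

>>> apply_moves([
  [1, 0, 0, 1, 0, 0, 0],
  [1, 0, 0, 0, 0, 0, 0],
])

```text
time_s: 17.5
position: [476.4, -282.7, 55.9]
tool_rot: [180.0, 0.0, 82.2]
wrist_force: [-0.4, 0.5, 0.8]
gripper_width: 0.112
finger_force: 34.6
```

Beginning to touch. Another half millimetre to confirm.

>>> apply_moves([
  [1, 0, 0, 0.5, 0, 0, 0],
  [1, 0, 0, 0, 0, 0, 0],
])

```text
time_s: 17.75
position: [476.5, -282.7, 55.9]
tool_rot: [180.0, 0.0, 82.2]
wrist_force: [-1.3, 1.8, 6.3]
gripper_width: 0.111
finger_force: 35.4
```

>>> apply_moves([
  [0.7, 0, 0, 0, 0, 0, 0],
  [0.5, 0, 0, 0, 0, 0, 0],
  [0.2, 0, 0, 0, 0, 0, 0],
  [0.2, 0, 0, 0, 0, 0, 0],
])

```text
time_s: 18.25
position: [476.3, -282.5, 55.2]
tool_rot: [-180.0, -0.0, 82.2]
wrist_force: [0.5, -0.4, -0.8]
gripper_width: 0.402
finger_force: 0.0
```

>>> apply_moves([
  [0.2, 0, 0, -10, 0, 0, 0],
  [0.2, 0, 0, -30, 0, 0, 0],
  [0.2, 0, 0, -40, 0, 0, 0],
  [0.2, 0, 0, -50, 0, 0, 0],
  [0.2, 0, 0, -30, 0, 0, 0],
])

```text
time_s: 18.88
position: [477.1, -283.0, 218.6]
tool_rot: [179.8, 0.1, 82.2]
wrist_force: [0.8, -0.3, -0.1]
gripper_width: 0.4
finger_force: 0.0
```

>>> apply_moves([
  [0.2, -50, -10, 0, 0, 0, 0],
  [0.2, -50, -10, 0, 0, 0, 0],
  [0.2, -40, -10, 0, 0, 0, 0],
  [0.2, 0, 0, 0, 0, 0, 0],
  [0.2, 0, 0, 0, 0, 0, 0],
])

```text
time_s: 19.5
position: [427.5, -416.8, 215.6]
tool_rot: [-180.0, -0.0, 82.2]
wrist_force: [0.3, -0.0, -0.2]
gripper_width: 0.4
finger_force: 0.0
```

```bash
python3 -c "
from h import *
a=[]
for n,b in(('top',(225,150,405,290)),('side',(225,90,405,230))):
    im=bot.snapshot(n); a.append(cv2.resize(im[b[1]:b[3],b[0]:b[2],::-1],None,fx=2.2,fy=2.2,interpolation=2))
cv2.imwrite('pics/6.png',np.hstack(a))
go(476,-282,56)"
```

```text
tool shift [139.4  29.6 159.5] pos [ 427.9 -416.2  215.5] rot [-1.7999e+02 -2.0000e-02  8.2260e+01] F [ 0.17  0.56 -1.08] w 0.402 ff 0.0 t 19.6
```

View pics/6.png

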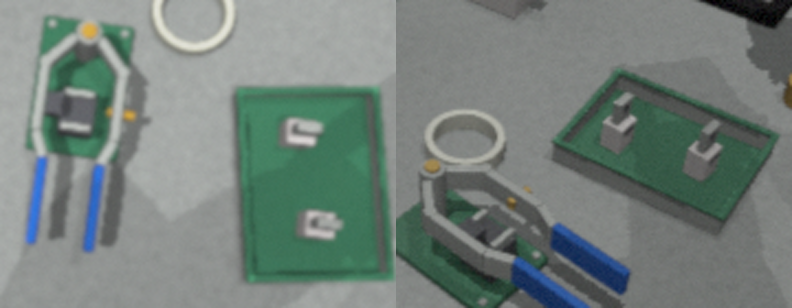

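The lock stands upright in the free half of the green tray, at (318,224) in the top panel. The finished lock is untouched and the handles are open.

```bash
python3 -c "
from rig import bot
print(bot.close_job())"
```

```text
the job is handed in; nothing more can be done
None
```

The lock snapped in at a felt peak of about 8 N, I released the handles straight after, and it now stands upright in the free half of the green tray; the job was handed in at about 19.6 s of the 54 s allowed.

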